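# Open the water bath's drain past the lockout collar

### The job

Open the water bath's drain lever: pull the lockout collar up along the lever, push the lever through the gate all the way to the far end of its slot (away from the robot side, towards the bath), and let the collar spring right back down behind the gate so that the lever is locked open. Do not bang into the stirrer that overhangs the lever, and leave the two bottles and the beaker where they stand.

Things in the scene. Friction and masses are not known exactly. Their poses are not given: they have to be found in the camera images.
- bath: White water bath with a low grey drain console in front, one fixed piece. Origin: on the table below the lever's pivot; x points from console to bath (the way the lever is pushed), z up. Console: x -110 to 55 mm, y +-65, 42 high, brass spout on its left at x -60 out to y 115, below 40. Bath: x 60 to 300, y +-140, 112 high. Glass flask on it: x 135 to 235, y +-50, to 218 high.
- pivot (a point): Pivot of the drain lever, 50 mm above the table over the bath's origin, axes as the bath's; the lever swings in the bath's x-z plane. It lies between two aluminium round cheeks of 70 mm radius, each 12 mm thick, filling y 9 to 21 mm on either side; the lever stands between them.
- gate_top (a point): Middle of the gate between the tops of two steel lugs, one on each cheek, 92 mm from the pivot and leaning 0.378 rad from vertical towards the bath's -x (lever value 0.355). Each lug is 10 mm wide along the swing, y 9 to 21 mm either side. The lever rod passes between them; the collar is stopped by them unless it is raised.
- lever (a joint): Drain lever angle, rad. It leans (0.733 - value) from vertical towards the bath's -x. 0 = closed, leaning 42 deg; 0.733 = fully open, upright at its end stop. Starts at 0 to 0.07. With the collar down the gate stops it at about 0.15 from the closed side and, once through, holds it above about 0.55. Stiff hinge (0.25 N m), stays where it is left.
- lever_tip (a point): Top of the lever: a steel rod of 12 mm diameter from the pivot, ending in a black 19 mm ball; this point is 166.5 mm from the pivot. z runs along the lever, away from the pivot.
- collar (a joint): How far the lockout collar is raised along the lever, m: 0 = fully down, 0.024 = top of its travel. It must be raised at least 0.018 to clear the gate lugs. A spring pushes it down (2.4 N when down, 4.5 N at the top); it drops back by itself when let go clear of the lugs.
- collar_grip (a point): On the axis of the lockout collar, a grooved steel sleeve (30 mm diameter, 55 long) round the lever: 45 mm above its lower rim, 120 mm from the pivot when down. z runs up along the lever, y along the hinge. The lever's ball ends 46.5 mm above this point when the collar is down. Can be pinched on both sides along y, and turns in the grip about y as the lever swings.
- stirrer: Overhead stirrer fixed to the bath; origin and axes as bath. Its black head (x 15 to 210 mm, y +-38, z 255 to 315) overhangs the open end of the lever's swing, so a tool there must lean back towards -x by about 25 to 45 deg. Chuck and rod below it at x 185 go into the flask; a 480 mm high post at x 185, y -230, joined by a rod at z 285.
- bottle_a: Loose amber bottle with a white cap, 62 mm diameter, 155 mm high, beside the console; origin at the centre of its underside. Bystander.
- bottle_b: A second such bottle. Bystander.
- beaker: Loose glass beaker, 68 mm diameter, 90 mm high; origin at the centre of its underside. Bystander.

How it is judged (in metres and radians):
On the way, in this order (a step that is already met when the one before it is completed fails the run):
1. the collar is raised clear of the gate (by more than 17 mm) while the lever is still on its closed side (value of joint collar above 0.017 m and value of joint lever below 0.25 rad), for 0.1 s.
2. the lever has gone through the gate (past 0.57 rad) (value of joint lever above 0.57 rad), for 0.1 s.
At the end, for the whole second after the job is handed in: The lever rests within about 4 degrees of its open end stop (above 0.66 rad of 0.733), the collar is back down (within 4 mm), and nothing is touched (value of joint lever above 0.66 rad and value of joint collar below 0.004 m and velocity of joint lever below 0.05 rad/s).
It fails at once if the robot bangs into the stirrer (more than 15 N) (contact force between any of the arm, the fingers and stirrer above 15 N).
It fails at once if a bottle or the beaker is moved by more than 20 mm (distance of any of bottle_a, bottle_b, beaker from where it was at the start of the episode above 0.02 m).
It fails at once if a bottle or the beaker is tipped by more than 0.5 rad (angle between any of bottle_a, bottle_b, beaker's own z axis and vertical above 0.5 rad).
It also fails if it takes over 48 s, if anything falls off the work surface, if the arm or the gripper's body presses on something with over 40 N, if the wrist force passes 120 N, or if a joint passes its speed limit or range.

### The arm

A 6-joint arm with a two-finger parallel gripper is mounted at the origin on the work surface. World frame = base frame: x ahead of the robot, y to its left, z up, the work surface at z = 0. Lengths are in m, angles in degrees, forces in N, time in s.
With the tool pointing down it reaches from about 0.25 to 0.725 m from the base axis. Payload 9.7 kg.
Tool frame: the origin (TCP) lies at the very end of the fingers, on their centre line; the grasp point (between the pads) lies 19 mm behind it; z points along the fingers, y is the line along which they close (so a half turn about z gives the same grasp; the last joint's range is limited). The gripper opens to 85 mm and grips with 20 to 120 N. Pads are 22 mm wide; open, the fingers measure 114 mm over their backs; the gripper's body (76 mm by 85 mm) begins 54 mm behind the grasp point. The pads swing forward as they close: fully open they stand 13 mm farther back than shut.
Start: joints at [67.609, 4.979, 10.078, 95.1, 0, 90], TCP at [0.21, 0.509, 0.231] pointing down, gripper open.
Joint ranges: [-179.16, 179.16], [-48.56, 103.87], [-65.8, 70.77], [-126.05, 130.52], [-82.76, 87.17], [-180, 180]. Speed limits (degrees/s): [127.2, 127.2, 147.25, 180, 180, 180].

### API

Orientations are given as [roll, pitch, yaw] about the fixed x, y, z axes, in that order (R = Rz(yaw) Ry(pitch) Rx(roll)).
In Python, from workcell import bot gives the robot as it stands.
- The arm moves only by the tool arm_command, never from a script. Its argument "series" is a list of rows, each a list of 4 numbers: the shift along the tool's x, y, z in m, then the turn about the tool's z in rad. A call has exactly 5 rows; each row is the pose to reach, as a shift and turn from the pose commanded when the call began, along the tool's axes at that moment; what a row does not reach only later rows make up. A row lasts 1/10 s, in which the tool goes at most 50 mm and 8.59 degrees, less where a joint would pass 70% of its speed; a pose out of reach is approached as far as the arm can. A call with a gripper value outside its range is refused whole. "hand" is the finger opening in m, from 0 to 0.0854, set as the call begins (left out, the last holds). The fingers move at their own pace and stop on an object; "grip_force" is the grip in N (left out, the last holds). Time passes only in rows, so rows that repeat a pose let the fingers close, or fill a call up. It gives the time, the measured TCP pose, the force, the opening and the grip force at its end, in the units of the state.
- bot.get_obs(): the state, without advancing time (a new reading comes with each control period).
- bot.camera(name): name is "side" or "top" or "wrist"; returns a dict with "color" (480x640x3 uint8, blue, green, red), "camera_matrix" (3x3 intrinsics, pixels), "xyz" and "orientation" of the camera in the world; the wrist camera has in their place "T_tool_cam" (4x4, takes a point from camera to tool coordinates, whose origin is the TCP and whose axes are the flange's). Camera axes: x right, y up, looking along -z (the intrinsics and any distortion apply to the point x, -y, -z); pixel columns grow to the right and rows downward; lengths in m; the calibration is good to about 2 mm. The wrist camera is an equidistant fisheye: a pixel r from the principal point sees the ray r / f radians off the axis. A picture is of the moment at which its call begins: read the wrist's pose just before it. There is no depth.
- bot.job_done(): hands the job in; it is judged then, once.
Trained networks look in the newest picture that a camera, given by its name, has taken for a name from the list of things; names that differ only in an ending like _2 or _b are one class to them, and where a whole thing is asked for, a point or a joint stands for the part that bears it (a point fixed in the world has none). Each returns a list of dicts, best first, with "confidence" (0 to 1); they miss things now and then, are a little off and sometimes report something else, mostly with a low value. They report only what shows in the picture. A call takes as long as a camera call.
- bot.find_in(camera, target): "location" ([column, row] in pixels, amid what is visible of it).
- bot.mark_of(camera, target): "location" ([column, row] in pixels: a listed point, or the origin of a listed thing).
The state is a dict: "time": time; "q": joint angles; "qd": joint speeds; "joint_efforts": joint torques, N m; "ee_pos": TCP position; "tcp_rot": TCP orientation; "wrist_force": force on the tool from outside, world axes, zero at the start; "torque": the same for the moment, N m; "opening": finger opening in m; "grasp_force": force on a finger pad.
Only numpy, scipy, OpenCV 4.12 (cv2) and the standard library are available. Lean on these libraries where they do the work, as an engineer would, in place of code of your own. Each camera call takes 0.05 s, during which the arm holds its last target. There are 200 camera calls.

## Working session

There is one attempt and no reset: what is moved stays moved. The work goes in short steps, Python scripts to look and compute and a tool call to move; the robot and the scene stay as the last step left them, time stands still between calls to the robot, and variables do not carry over. Pictures are saved under pics/ and viewed, at most 10 in all, crops included, and the job is handed in when it is done.

Besides the shell and the picture viewer there is one more tool, called after ">>>" as name(argument=value, ...), one argument or row to a line, values as JSON. arm_command: Moves the arm, as the interface text tells. Its arguments: {"type":"object","properties":{"series":{"type":"array"},"hand":{"type":"number"},"grip_force":{"type":"number"}},"required":["series"]}

```bash
ls; mkdir -p pics; cat > m.py <<'E'
import numpy as np, cv2
from workcell import bot
from scipy.spatial.transform import Rotation as R
E
python3 - <<'E'
from m import *
o=bot.get_obs(); print(o)
ims=[]
for c in ["side","top"]:
    d=bot.camera(c); print(c,d["camera_matrix"],d["xyz"],d["orientation"],[k for k in d])
    cv2.imwrite(f"pics/{c}1.png",d["color"])
    for t in ["bath","pivot","gate_top","lever_tip","collar_grip","stirrer","bottle_a","beaker"]:
        print(c,t,[(np.round(r["location"],1).tolist(),round(r["confidence"],2)) for r in bot.mark_of(c,t)][:3])
E
```

```text
pics
{'time': 0.0, 'q': array([ 6.76088063e+01,  5.00992001e+00,  1.00345286e+01,  9.50993885e+01,
       -2.30432996e-03,  9.00010298e+01]), 'qd': array([ 0.00818544, -0.09001748,  0.00086335,  0.06104527, -0.05759062,
       -0.05659774]), 'joint_efforts': array([-2.67213136e-04, -5.20381594e+01,  4.64805651e+01,  1.62712787e-02,
        2.34259852e-05,  2.14556428e-05]), 'ee_pos': array([0.20943386, 0.50831629, 0.23059506]), 'tcp_rot': array([-1.79925220e+02,  2.30567201e-03,  1.57607779e+02]), 'wrist_force': array([-0.25916372, -0.47633512,  0.79020048]), 'torque': array([0.03123658, 0.00659945, 0.0035029 ]), 'grasp_force': 0.0, 'opening': 0.08510894201531737}
side [[559.55866021   0.         324.14534674]
 [  0.         559.55866021 232.19010732]
 [  0.           0.           1.        ]] [-0.05214398 -0.55692326  0.85417837] [ 51.07823914  -0.89474285 -44.74865366] ['color', 'camera_matrix', 'xyz', 'orientation']
side bath [([329.8, 265.2], 0.73)]
side pivot [([328.1, 252.2], 0.68)]
side gate_top [([322.0, 226.2], 0.82)]
side lever_tip [([299.6, 229.7], 0.68)]
side collar_grip [([304.2, 232.5], 0.66)]
side stirrer []
side bottle_a [([223.2, 227.6], 0.8), ([381.9, 315.4], 0.74)]
side beaker [([267.9, 237.8], 0.59)]
top [[563.53958121   0.         325.03806698]
 [  0.         563.53958121 240.23571853]
 [  0.           0.           1.        ]] [0.49285163 0.0864039  1.11620999] [  6.10170964  -0.54331231 -90.41837544] ['color', 'camera_matrix', 'xyz', 'orientation']
top bath [([317.3, 235.3], 0.66)]
top pivot [([314.7, 233.8], 0.69)]
top gate_top [([322.2, 244.8], 0.71)]
top lever_tip [([329.0, 288.9], 0.78), ([234.6, 254.5], 0.45), ([322.0, 248.2], 0.22)]
top collar_grip [([324.6, 269.8], 0.9), ([406.0, 246.9], 0.6)]
top stirrer [([317.7, 237.3], 0.63)]
top bottle_a [([180.0, 279.4], 0.85), ([407.2, 249.2], 0.81)]
top beaker [([234.2, 256.7], 0.79)]
```

```bash
cat >> m.py <<'E'
def proj(d,P):
    P=np.atleast_2d(P); Rc=R.from_euler('xyz',d["orientation"],degrees=True).as_matrix()
    c=(P-d["xyz"])@Rc; K=d["camera_matrix"]; 
    return np.c_[K[0,2]+K[0,0]*c[:,0]/-c[:,2], K[1,2]+K[1,1]*c[:,1]/c[:,2]]
def ray(d,uv):
    K=d["camera_matrix"];Rc=R.from_euler('xyz',d["orientation"],degrees=True).as_matrix()
    return Rc@np.array([(uv[0]-K[0,2])/K[0,0],-(uv[1]-K[1,2])/K[1,1],-1])
def ground(d,uv,z=0):
    r=ray(d,uv); return d["xyz"]+r*(z-d["xyz"][2])/r[2]
def local(th_lean,r): # bath frame point on the lever
    return np.array([-r*np.sin(th_lean),0,.05+r*np.cos(th_lean)])
def world(p,P):
    c,s=np.cos(p[2]),np.sin(p[2]); P=np.atleast_2d(P)
    return np.c_[p[0]+c*P[:,0]-s*P[:,1],p[1]+s*P[:,0]+c*P[:,1],P[:,2]]
E
python3 - <<'E'
from m import *
from scipy.optimize import least_squares
D={c:bot.camera(c) for c in ["side","top"]}
meas=[]
for c in D:
  for t in ["bath","pivot","gate_top","lever_tip","collar_grip"]:
    r=bot.mark_of(c,t)
    if r: meas.append((c,t,np.array(r[0]["location"])))
def pts(p):
    return dict(bath=[0,0,0],pivot=[0,0,.05],gate_top=local(.378,.092),lever_tip=local(.733-p[3],.1665),collar_grip=local(.733-p[3],.12))
def f(p):
    P=pts(p); return np.concatenate([proj(D[c],world(p,P[t]))[0]-m for c,t,m in meas]+[[ (p[3]-.035)*100]])
s=least_squares(f,[.5,.1,1.5,.03],loss='soft_l1',f_scale=2)
best=s
for y in [0,-1.5,3]:
    q=least_squares(f,[.5,.1,y,.03],loss='soft_l1',f_scale=2)
    if q.cost<best.cost:best=q
s=best
print(s.x,np.degrees(s.x[2]),s.cost); 
for (c,t,m),e in zip(meas,s.fun[:-1].reshape(-1,2)):print(c,t,m.round(1),e.round(1))
for k,v in pts(s.x).items(): print(k,world(s.x,v).round(4))
for c in D:
  for t in ["bottle_a","beaker"]:
    for r in bot.mark_of(c,t): print(c,t,ground(D[c],r["location"]).round(3),r["confidence"])
np.save("p.npy",s.x)
for c in D:
  im=D[c]["color"].copy()
  B=[[x,y,z] for x in(.06,.3) for y in(-.14,.14) for z in(0,.112)]+[[x,y,z] for x in(-.11,.055) for y in(-.065,.065) for z in(0,.042)]+[[x,y,z] for x in(.015,.21) for y in(-.038,.038) for z in(.255,.315)]
  for u in proj(D[c],world(s.x,B)): cv2.circle(im,tuple(int(a) for a in u.round()),2,(0,0,255),-1)
  for u in proj(D[c],world(s.x,list(pts(s.x).values()))): cv2.circle(im,tuple(int(a) for a in u.round()),2,(0,255,0),-1)
  cv2.imwrite(f"pics/{c}2.png",im)
E
```

```text
[0.62291038 0.09019834 0.19524816 0.02057069] 11.186895611189774 25.05160427735653
side bath [329.6 267.2] [-0.8 -0.7]
side pivot [329.7 249.7] [-0.4 -0. ]
side gate_top [322.4 228. ] [-1.3 -0.9]
side lever_tip [301.5 231.1] [-2.  -0.7]
side collar_grip [306.6 235.4] [2.  0.9]
top bath [318.4 237.1] [-1.  -2.2]
top pivot [314.8 231.5] [2.4 0.4]
top gate_top [318.6 241.5] [2.3 3.3]
top lever_tip [329.4 291.4] [ 0.6 -5.1]
top collar_grip [327.  269.2] [-0.9  0.4]
bath [[0.6229 0.0902 0.    ]]
pivot [[0.6229 0.0902 0.05  ]]
gate_top [[0.5896 0.0836 0.1355]]
lever_tip [[0.5161 0.0691 0.176 ]]
collar_grip [[0.546  0.075  0.1408]]
side bottle_a [ 0.535  0.354 -0.   ] 0.97
side bottle_a [ 0.595 -0.082  0.   ] 0.58
side beaker [0.595 0.264 0.   ] 0.79
top bottle_a [0.54  0.363 0.   ] 0.8
top beaker [0.58  0.257 0.   ] 0.93
```

View pics/side2.png

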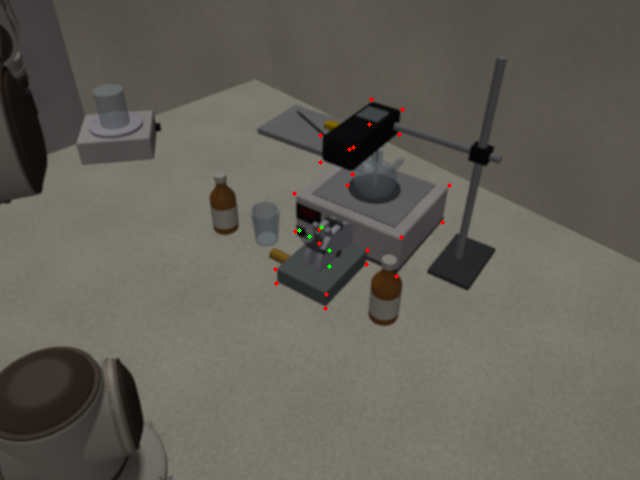

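View pics/top2.png

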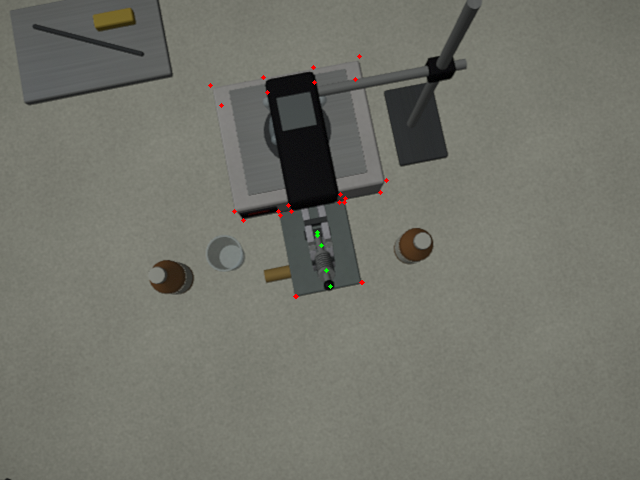

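The overlay agrees with both pictures. In the top image the lever ball is near (329,288), the collar near (325,268) and the stirrer head spans (267–338, 72–208). The bottles (172,277) and (415,245) and the beaker (227,254) stand clear of the path. Next I work out the approach.

```bash
cat >> m.py <<'E'
def rel(target, o=None, cmd=None):
    "world target TCP -> shift in tool axes (ideal downward tool at measured yaw)"
    o=o or bot.get_obs(); Rt=R.from_euler('xyz',o["tcp_rot"],degrees=True).as_matrix()
    return (Rt.T@(np.array(target)-o["ee_pos"])).round(4)
E
python3 - <<'E'
from m import *
d=bot.camera("wrist"); print(np.round(d["T_tool_cam"],3),d["camera_matrix"])
o=bot.get_obs(); print(o["ee_pos"],o["tcp_rot"])
p=np.load("p.npy")
print(rel([.46,.06,.26])); print("turn",-(np.degrees(p[2])+180-o["tcp_rot"][2])*np.pi/180)
E
```

```text
[[-0.001  0.962  0.272  0.069]
 [ 1.     0.001 -0.    -0.001]
 [-0.     0.272 -0.962 -0.143]
 [ 0.     0.     0.     1.   ]] [[371.64829954   0.         319.22126122]
 [  0.         371.64829954 249.60054635]
 [  0.           0.           1.        ]]
[0.20949354 0.50853098 0.23128452] [-1.79997834e+02  1.16272465e-03  1.57610984e+02]
[-0.4025 -0.3193 -0.0287]
turn -0.5860102053711919
```

>>> arm_command(
  series=[
    [-0.02,-0.015,-0.006],
    [-0.055,-0.045,-0.012],
    [-0.09,-0.072,-0.018],
    [-0.125,-0.1,-0.024],
    [-0.16,-0.127,-0.029],
  ],
)

```text
$.series[0]: bad value
```

>>> arm_command(
  series=[
    [-0.02,-0.015,-0.006,0],
    [-0.055,-0.045,-0.012,0],
    [-0.09,-0.072,-0.018,0],
    [-0.125,-0.1,-0.024,0],
    [-0.16,-0.127,-0.029,0],
  ],
)

```text
time: 2.25
ee_pos: [0.3095, 0.3286, 0.2607]
tcp_rot: [180.0, 0.0, 157.6]
wrist_force: [1.3, 0.0, 1.9]
opening: 0.0856
grasp_force: 0.0
```

>>> arm_command(
  series=[
    [-0.035,-0.027,0,0],
    [-0.07,-0.055,0,0],
    [-0.105,-0.083,0,0],
    [-0.14,-0.11,0,0],
    [-0.17,-0.135,0,0],
  ],
)

```text
time: 2.75
ee_pos: [0.4155, 0.1386, 0.2605]
tcp_rot: [180.0, 0.0, 157.6]
wrist_force: [0.2, 1.1, -0.4]
opening: 0.0855
grasp_force: 0.0
```

>>> arm_command(
  series=[
    [-0.03,-0.025,0,-0.13],
    [-0.055,-0.045,0,-0.26],
    [-0.0725,-0.0573,0,-0.39],
    [-0.0725,-0.0573,0,-0.5],
    [-0.0725,-0.0573,0,-0.586],
  ],
)

```text
time: 3.25
ee_pos: [0.4603, 0.0592, 0.2602]
tcp_rot: [180.0, -0.0, -168.7]
wrist_force: [0.6, 0.4, 0.7]
opening: 0.0855
grasp_force: 0.0
```

```bash
cat >> m.py <<'E'
def wproj(d,o,P):
    T=np.eye(4);T[:3,:3]=R.from_euler('xyz',o["tcp_rot"],degrees=True).as_matrix();T[:3,3]=o["ee_pos"]
    M=np.linalg.inv(T@np.array(d["T_tool_cam"])); P=np.atleast_2d(P)
    c=P@M[:3,:3].T+M[:3,3]; v=np.c_[c[:,0],-c[:,1]]; n=np.linalg.norm(v,axis=1); a=np.arctan2(n,-c[:,2])
    K=d["camera_matrix"]; return np.array([K[0,2],K[1,2]])+K[0,0]*v/n[:,None]*a[:,None]
NM=["bath","pivot","gate_top","lever_tip","collar_grip"]
def pts(p,lift=0):
    return dict(bath=[0,0,0],pivot=[0,0,.05],gate_top=local(.378,.092),lever_tip=local(.733-p[3],.1665),collar_grip=local(.733-p[3],.12+lift))
E
python3 - <<'E'
from m import *
from scipy.optimize import least_squares
p0=np.load("p.npy")
o=bot.get_obs(); D={}; meas=[]
print(o["ee_pos"],o["tcp_rot"],o["q"].round(1),o["time"],o["wrist_force"])
for k in range(3):
  for c in (["wrist","side","top"] if k==0 else ["wrist"]):
    D[c]=bot.camera(c)
    for t in NM[1:]:
      r=bot.mark_of(c,t)
      if r and r[0]["confidence"]>.4: meas.append((c,t,np.array(r[0]["location"])))
def f(p):
    P=pts(p); return np.concatenate([((wproj(D[c],o,world(p,P[t])) if c=="wrist" else proj(D[c],world(p,P[t])))[0]-m)*(0.6 if c=="wrist" else 1) for c,t,m in meas]+[[(p[3]-.035)*100]])
s=least_squares(f,p0,loss='soft_l1',f_scale=2)
print(s.x,np.degrees(s.x[2]),s.cost)
for (c,t,m),e in zip(meas,s.fun[:-1].reshape(-1,2)):print(c,t,m.round(1),e.round(1))
for k,v in pts(s.x).items(): print(k,world(s.x,v).round(4))
np.save("p1.npy",s.x)
im=D["wrist"]["color"].copy()
for u in wproj(D["wrist"],o,world(s.x,list(pts(s.x).values()))): cv2.circle(im,tuple(int(a) for a in u.round()),3,(0,255,0),-1)
cv2.imwrite("pics/w1.png",im)
E
```

```text
[0.46032956 0.05919232 0.26016861] [ 1.79998181e+02 -1.24447783e-02 -1.68661403e+02] [ 7.3 -6.   2.4 98.4  0.  -4. ] 3.25 [0.55903253 0.35815278 0.6613452 ]
[0.6210796  0.09183219 0.2165138  0.01841254] 12.405326871738913 29.9010126953592
wrist pivot [319.7 367.9] [ 0.2 -2. ]
wrist gate_top [323.3 384.7] [-2.2  0.5]
wrist lever_tip [322.1 332.7] [-2.7  0.5]
wrist collar_grip [312.9 344.1] [3.4 0.9]
side pivot [328.6 250.1] [-0.4 -0.4]
side lever_tip [300.4 230.4] [-1.3  0.6]
side collar_grip [307.3 236.2] [0.7 0.5]
top pivot [316.9 231.9] [-0.5  0.9]
top gate_top [318.8 245.1] [1.6 0.7]
top lever_tip [332.2 289.8] [-1.8 -2.5]
top collar_grip [323.9 270. ] [2.2 0.6]
wrist pivot [319.  367.1] [ 0.6 -1.5]
wrist gate_top [322.1 384.5] [-1.5  0.6]
wrist lever_tip [317.9 334.4] [-0.2 -0.5]
wrist collar_grip [315.3 346.2] [ 1.9 -0.4]
wrist pivot [318.  363.9] [1.2 0.4]
wrist gate_top [321.9 385. ] [-1.4  0.3]
wrist collar_grip [314.7 343.8] [2.3 1.1]
bath [[0.6211 0.0918 0.    ]]
pivot [[0.6211 0.0918 0.05  ]]
gate_top [[0.5879 0.0845 0.1355]]
lever_tip [[0.5145 0.0684 0.1758]]
collar_grip [[0.5443 0.0749 0.1406]]
```

View pics/w1.png

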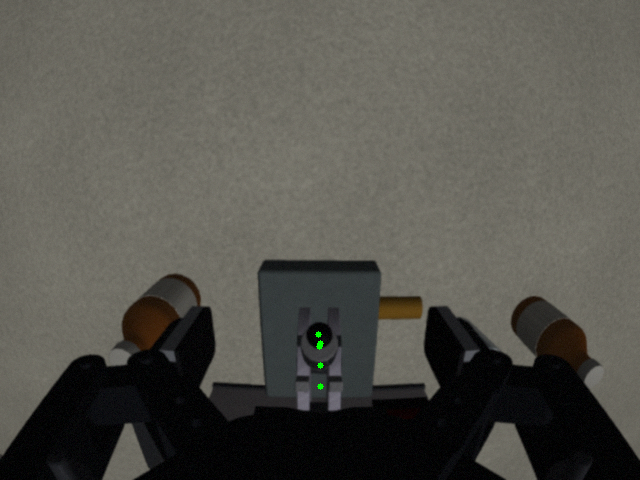

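The wrist view shows the ball at (319,335) and the collar at (319,346). The console edges are symmetric about column 320, so the tool is on the lever axis with the right yaw (11.3°). Next I approach and descend.

>>> arm_command(
  series=[
    [-0.03,0,0,0],
    [-0.06,0,0.005,0],
    [-0.0855,0,0.03,0],
    [-0.0855,0,0.065,0],
    [-0.0855,0,0.095,0],
  ],
  grip_force=70,
)

```text
time: 5.0
ee_pos: [0.5442, 0.0767, 0.1631]
tcp_rot: [180.0, -0.1, -168.8]
wrist_force: [0.1, 0.3, 0.1]
opening: 0.0855
grasp_force: 0.0
```

>>> arm_command(
  series=[
    [0,0,0.02,0],
    [0,0,0.035,0],
    [0,0,0.047,0],
    [0,0,0.047,0],
    [0,0,0.047,0],
  ],
)

```text
time: 5.5
ee_pos: [0.5442, 0.0766, 0.1191]
tcp_rot: [-180.0, 0.1, -168.8]
wrist_force: [-0.6, -0.7, -0.3]
opening: 0.0856
grasp_force: 0.0
```

>>> arm_command(
  series=[
    [0,0,0,0],
    [0,0,0,0],
    [0,0,0,0],
    [0,0,0,0],
    [0,0,0,0],
  ],
  hand=0.02,
)

```text
time: 6.0
ee_pos: [0.5439, 0.0762, 0.1187]
tcp_rot: [-180.0, 0.0, -168.8]
wrist_force: [-2.2, -3.9, 3.9]
opening: 0.0279
grasp_force: 68.7
```

>>> arm_command(
  series=[
    [0.004,0,-0.0045,0],
    [0.008,0,-0.009,0],
    [0.0115,0,-0.0135,0],
    [0.0144,0,-0.0167,0],
    [0.0144,0,-0.0167,0],
  ],
)

```text
time: 6.5
ee_pos: [0.5294, 0.0735, 0.1354]
tcp_rot: [-180.0, 0.0, -168.8]
wrist_force: [1.6, -4.2, -4.3]
opening: 0.0284
grasp_force: 69.3
```

```bash
python3 - <<'E'
from m import *
o=bot.get_obs(); d=bot.camera("wrist"); cv2.imwrite("pics/w2.png",d["color"]); e=bot.camera("side")
cv2.imwrite("pics/s2.png",cv2.resize(e["color"][150:330,210:450],None,fx=3,fy=3,interpolation=cv2.INTER_CUBIC))
print(o["ee_pos"],o["wrist_force"],o["torque"],o["opening"],o["grasp_force"])
E
```

```text
[0.5294454  0.0735205  0.13536272] [ 1.6173212  -4.21486498 -4.3089908 ] [-0.92105447 -0.51197825 -0.00686486] 0.028357831891965796 69.27885890007019
```

View pics/w2.png

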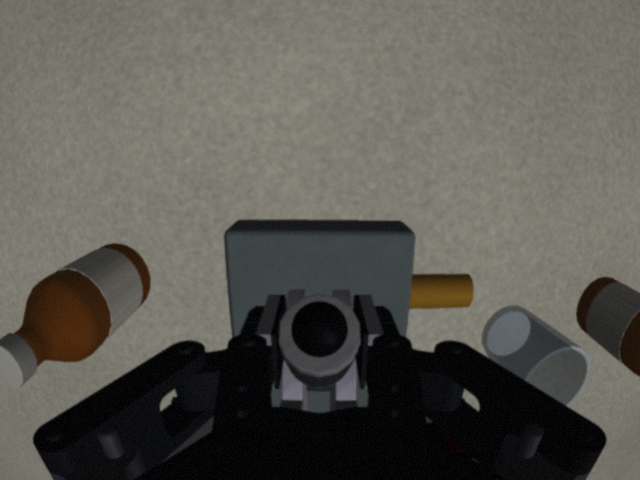

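The collar's rim now sits just below the ball at (319,335), and the spring force of about 4.3 N confirms it is raised. Next I swing the lever on an arc about the pivot.

>>> arm_command(
  series=[
    [-0.0035,0,-0.003,0],
    [-0.007,0,-0.0057,0],
    [-0.0152,0,-0.0115,0],
    [-0.0205,0,-0.0146,0],
    [-0.025,0,-0.0173,0],
  ],
)

```text
time: 7.1
ee_pos: [0.5536, 0.0782, 0.1513]
tcp_rot: [-180.0, -0.2, -168.8]
wrist_force: [-2.7, -6.5, -7.6]
opening: 0.0283
grasp_force: 69.5
```

```bash
python3 - <<'E'
from m import *
o=bot.get_obs(); print(o["ee_pos"],o["wrist_force"],o["torque"],o["opening"],o["grasp_force"])
E
```

```text
[0.55355906 0.07822526 0.15134548] [-2.73045815 -6.49246159 -7.58783366] [-1.35574517  0.87865977 -0.26753299] 0.028262233289894606 69.46574807167053
```

>>> arm_command(
  series=[
    [-0.005,0,-0.0024,0],
    [-0.0102,0,-0.0048,0],
    [-0.0155,0,-0.007,0],
    [-0.022,0,-0.0092,0],
    [-0.029,0,-0.0112,0],
  ],
)

```text
time: 7.6
ee_pos: [0.5819, 0.0837, 0.1625]
tcp_rot: [-180.0, -0.2, -168.8]
wrist_force: [-2.8, -6.6, -6.4]
opening: 0.0283
grasp_force: 69.3
```

```bash
python3 - <<'E'
from m import *
o=bot.get_obs(); d=bot.camera("side")
cv2.imwrite("pics/s3.png",cv2.resize(d["color"][130:310,230:430],None,fx=3,fy=3,interpolation=cv2.INTER_CUBIC))
print(o["ee_pos"],o["wrist_force"],o["torque"],o["opening"],o["grasp_force"])
E
```

```text
[0.58191004 0.08365682 0.16253366] [-2.7765783  -6.58226677 -6.36233536] [-1.33362588  0.54406368  0.07696332] 0.028329968682147415 69.30488705635071
```

View pics/s3.png

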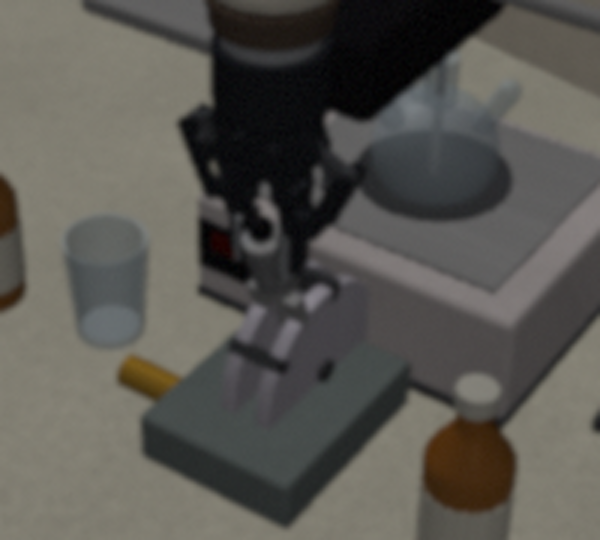

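The side view shows the lever following, with the collar held above the lugs at about (265,265). The gripper body is just in front of the stirrer head without touching it. I release here so the collar rests on the lugs, back out, and turn so that an open finger can push the ball the rest of the way.

>>> arm_command(
  series=[
    [0,0,0,0],
    [0,0,0,0],
    [0,0,0,0],
    [0,0,0,0],
    [0,0,0,0],
  ],
  hand=0.0854,
)

```text
time: 8.15
ee_pos: [0.5827, 0.0844, 0.1638]
tcp_rot: [180.0, 0.0, -168.8]
wrist_force: [1.4, -0.3, -0.2]
opening: 0.0853
grasp_force: 0.0
```

>>> arm_command(
  series=[
    [0.01,0,0,0],
    [0.03,0,0,0],
    [0.065,0,0,0],
    [0.1,0,-0.01,0],
    [0.13,0,-0.026,0],
  ],
)

```text
time: 8.65
ee_pos: [0.4526, 0.0586, 0.1888]
tcp_rot: [180.0, -0.1, -168.8]
wrist_force: [-0.3, -0.0, 1.0]
opening: 0.0855
grasp_force: 0.0
```

```bash
python3 - <<'E'
from m import *
from scipy.optimize import least_squares
o=bot.get_obs(); p=np.load("p1.npy"); p[2]=np.radians(11.3); D={};meas=[]
print(o["ee_pos"],o["wrist_force"])
for c in ["wrist","side","top"]:
    D[c]=bot.camera(c)
    for t in ["lever_tip","collar_grip"]:
      r=bot.mark_of(c,t)
      if r and r[0]["confidence"]>.4: meas.append((c,t,np.array(r[0]["location"])))
def f(q):
    P=pts([0,0,0,q[0]],q[1]); return np.concatenate([(wproj(D[c],o,world(p,P[t])) if c=="wrist" else proj(D[c],world(p,P[t])))[0]-m for c,t,m in meas])
s=least_squares(f,[.45,.018],loss='soft_l1',f_scale=2); print("lever,collar",s.x)
for (c,t,m),e in zip(meas,s.fun.reshape(-1,2)):print(c,t,m.round(1),e.round(1))
a=D["wrist"]["color"][220:480,160:480]; b=D["side"]["color"][170:300,250:410]
cv2.imwrite("pics/c4.png",np.vstack([cv2.resize(a,(369,300)),cv2.resize(b,(369,300))]))
E
```

```text
[0.45255611 0.0586134  0.18881672] [-0.34027237 -0.03118969  0.97480769]
lever,collar [0.41074809 0.01972006]
side lever_tip [316.1 201. ] [-1.2  2.1]
side collar_grip [316.6 211.1] [0.7 0.3]
top lever_tip [326.6 257.2] [-4.2 -4.3]
top collar_grip [323.9 247.1] [-2.6  2.1]
```

View pics/c4.png

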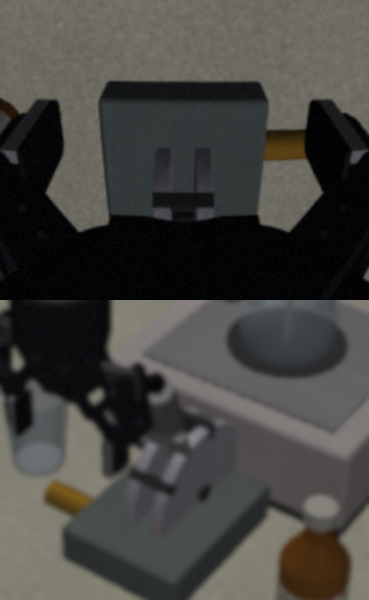

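The side crop shows the lever leaning with its collar resting on the lugs (lever about 0.42, collar about 19 mm). Now I turn the gripper by 90°.

>>> arm_command(
  series=[
    [0,0,0,0.08],
    [0,0,0,0.2],
    [0,0,0,0.32],
    [0,0,0,0.44],
    [0,0,0,0.56],
  ],
)

```text
time: 9.6
ee_pos: [0.4554, 0.0591, 0.1888]
tcp_rot: [-180.0, -0.1, 158.8]
wrist_force: [0.6, -0.1, 0.2]
opening: 0.0853
grasp_force: 0.0
```

>>> arm_command(
  series=[
    [0,0,0,0.12],
    [0,0,0,0.24],
    [0,0,0,0.36],
    [0,0,0,0.48],
    [0,0,0,0.6],
  ],
)

```text
time: 10.1
ee_pos: [0.4555, 0.0591, 0.1888]
tcp_rot: [-179.9, -0.0, 124.4]
wrist_force: [0.6, 0.3, 0.1]
opening: 0.0853
grasp_force: 0.0
```

>>> arm_command(
  series=[
    [0,0,0,0.12],
    [0,0,0,0.24],
    [0,0,0,0.35],
    [0,0,0,0.411],
    [0,0,0,0.411],
  ],
)

```text
time: 10.6
ee_pos: [0.4554, 0.0591, 0.1889]
tcp_rot: [-179.9, -0.0, 101.1]
wrist_force: [-0.0, 0.1, 0.1]
opening: 0.0858
grasp_force: 0.0
```

```bash
python3 - <<'E'
from m import *
o=bot.get_obs(); p=np.load("p1.npy"); p[2]=np.radians(11.3)
print(o["ee_pos"],o["tcp_rot"],o["wrist_force"],o["q"].round(1),o["opening"])
c,s=np.cos(p[2]),np.sin(p[2]); d=o["ee_pos"][:2]-p[:2]; print("bath xy",c*d[0]+s*d[1],-s*d[0]+c*d[1])
Rt=R.from_euler('xyz',o["tcp_rot"],degrees=True).as_matrix(); print("bath x in tool",Rt.T@[c,s,0])
E
```

```text
[0.45540401 0.0591021  0.1888618 ] [-1.79930534e+02 -4.80785715e-03  1.01130666e+02] [-0.01265344  0.10508548  0.05976103] [ 7.4 -8.  -7.3 90.7  0.  86.3] 0.08582990602744135
bath xy -0.16887725572490436 0.00036788342567294074
bath x in tool [ 0.00295543  0.9999949  -0.00121216]
```

>>> arm_command(
  series=[
    [0,0.02,0,0],
    [0,0.04,0,0],
    [0,0.05,0,0],
    [0,0.056,0,0],
    [0,0.062,0,0],
  ],
)

```text
time: 11.1
ee_pos: [0.5161, 0.0711, 0.1892]
tcp_rot: [-179.9, -0.0, 101.2]
wrist_force: [-0.8, 0.0, -0.2]
opening: 0.0856
grasp_force: 0.0
```

>>> arm_command(
  series=[
    [0,0.005,0,0],
    [0,0.01,0,0],
    [0,0.015,0,0],
    [0,0.02,0,0],
    [0,0.025,0,0],
  ],
)

```text
time: 11.6
ee_pos: [0.5413, 0.0759, 0.1923]
tcp_rot: [179.8, 0.0, 101.2]
wrist_force: [-6.1, -1.0, 18.5]
opening: 0.0857
grasp_force: 9.0
```

```bash
python3 - <<'E'
from m import *
o=bot.get_obs(); d=bot.camera("side")
print(o["ee_pos"],o["wrist_force"])
for t in ["lever_tip","collar_grip"]:
  print(t,[(np.round(r["location"],1),round(r["confidence"],2)) for r in bot.mark_of("side",t)][:2])
p=np.load("p1.npy"); p[2]=np.radians(11.3)
for v in [.45,.6,.733]: print(v,proj(d,world(p,[pts([0,0,0,v])["lever_tip"],pts([0,0,0,v])["collar_grip"],pts([0,0,0,v],.02)["collar_grip"]])).round(1).tolist())
cv2.imwrite("pics/s5.png",cv2.resize(d["color"][130:310,230:430],None,fx=3,fy=3,interpolation=cv2.INTER_CUBIC))
E
```

```text
[0.54126836 0.07593931 0.19225662] [-6.11177466 -1.03887584 18.45969654]
lever_tip [(array([322.6, 191.5]), 0.61)]
collar_grip [(array([324.7, 207.4]), 0.84)]
0.45 [[316.7, 200.8], [320.2, 215.6], [318.7, 209.3]]
0.6 [[323.7, 192.8], [325.0, 209.9], [324.5, 202.7]]
0.733 [[329.8, 187.1], [329.3, 205.7], [329.5, 197.8]]
```

View pics/s5.png

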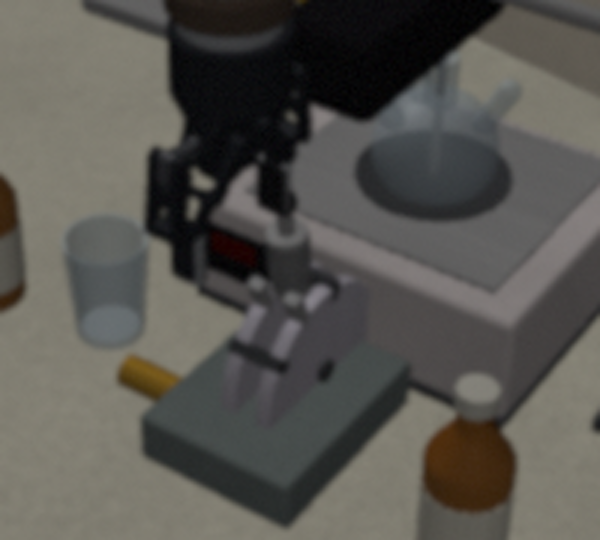

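The push carried the lever through the gate to about 0.6, and the collar has dropped: bare rod is visible at (285,220). The fingertip now rides on the ball with 18 N upward, so I back off, go lower and push again.

>>> arm_command(
  series=[
    [0,-0.01,-0.003,0],
    [0,-0.025,-0.003,0],
    [0,-0.035,0,0],
    [0,-0.035,0.01,0],
    [0,-0.035,0.017,0],
  ],
)

```text
time: 12.25
ee_pos: [0.5061, 0.0691, 0.1714]
tcp_rot: [-180.0, -0.0, 101.2]
wrist_force: [0.4, -0.3, 1.1]
opening: 0.0854
grasp_force: 0.0
```

>>> arm_command(
  series=[
    [0,0.01,0,0],
    [0,0.02,0,0],
    [0,0.025,0,0],
    [0,0.03,0,0],
    [0,0.035,0,0],
  ],
)

```text
time: 12.75
ee_pos: [0.541, 0.076, 0.1725]
tcp_rot: [-180.0, -0.0, 101.2]
wrist_force: [-1.4, -1.3, 1.7]
opening: 0.0854
grasp_force: 1.1
```

>>> arm_command(
  series=[
    [0,0.003,0,0],
    [0,0.006,0,0],
    [0,0.009,0,0],
    [0,0.012,0,0],
    [0,0.012,0,0],
  ],
)

```text
time: 13.25
ee_pos: [0.5527, 0.0783, 0.1724]
tcp_rot: [180.0, 0.0, 101.2]
wrist_force: [-0.5, 0.7, 0.2]
opening: 0.0853
grasp_force: 0.0
```

```bash
python3 - <<'E'
from m import *
o=bot.get_obs(); d=bot.camera("side")
print(o["ee_pos"],o["wrist_force"])
for t in ["lever_tip","collar_grip"]:
  print(t,[(np.round(r["location"],1),round(r["confidence"],2)) for r in bot.mark_of("side",t)][:2])
E
```

```text
[0.55268006 0.07828069 0.17241265] [-0.49510394  0.66351938  0.21610051]
lever_tip [(array([329.3, 185.3]), 0.9)]
collar_grip [(array([329.1, 206.4]), 0.52), (array([225. , 224.8]), 0.34)]
```

>>> arm_command(
  series=[
    [0,0.001,0,0],
    [0,0.002,0,0],
    [0,0.003,0,0],
    [0,0.004,0,0],
    [0,0.004,0,0],
  ],
)

```text
time: 13.9
ee_pos: [0.5564, 0.079, 0.1725]
tcp_rot: [180.0, 0.0, 101.2]
wrist_force: [-1.4, -0.3, 0.6]
opening: 0.0856
grasp_force: 0.5
```

>>> arm_command(
  series=[
    [0,0.001,0,0],
    [0,0.002,0,0],
    [0,0.003,0,0],
    [0,0.004,0,0],
    [0,0.004,0,0],
  ],
)

```text
time: 14.4
ee_pos: [0.5584, 0.0794, 0.1727]
tcp_rot: [-179.8, 0.0, 101.2]
wrist_force: [-14.5, -2.9, 4.5]
opening: 0.0853
grasp_force: 7.1
```

The force has climbed to 14.5 N, so the lever is at its end stop. I back away and check.

>>> arm_command(
  series=[
    [0,-0.004,0,0],
    [0,-0.015,0,0],
    [0,-0.04,0,0],
    [0,-0.08,0,0],
    [0,-0.12,0,0],
  ],
)

```text
time: 14.9
ee_pos: [0.441, 0.0563, 0.172]
tcp_rot: [-180.0, -0.0, 101.2]
wrist_force: [0.3, 0.3, 1.0]
opening: 0.0855
grasp_force: 0.0
```

```bash
python3 - <<'E'
from m import *
o=bot.get_obs(); D={c:bot.camera(c) for c in ["side","top"]}
print(o["ee_pos"],o["wrist_force"],o["time"])
p=np.load("p1.npy"); p[2]=np.radians(11.3)
for c in D:
  for t in ["lever_tip","collar_grip"]:
    print(c,t,[(np.round(r["location"],1),round(r["confidence"],2)) for r in bot.mark_of(c,t)][:2], [proj(D[c],world(p,pts([0,0,0,v])[t])).round(1).tolist() for v in (.6,.733)])
d=D["side"]
cv2.imwrite("pics/s6.png",cv2.resize(d["color"][140:300,250:410],None,fx=3.6,fy=3.6,interpolation=cv2.INTER_CUBIC))
E
```

```text
[0.44095362 0.05626348 0.17195382] [0.26136723 0.2820553  1.04668926] 14.9
side lever_tip [(array([332.5, 187.3]), 0.8)] [[[323.7, 192.8]], [[329.8, 187.1]]]
side collar_grip [(array([329.2, 202.6]), 0.64), (array([381.6, 316.2]), 0.51)] [[[325.0, 209.9]], [[329.3, 205.7]]]
top lever_tip [(array([322. , 248.7]), 0.75), (array([316. , 222.2]), 0.71)] [[[318.6, 233.9]], [[315.8, 220.5]]]
top collar_grip [(array([315.9, 222.9]), 0.55)] [[[317.9, 233.6]], [[316.0, 224.4]]]
```

View pics/s6.png

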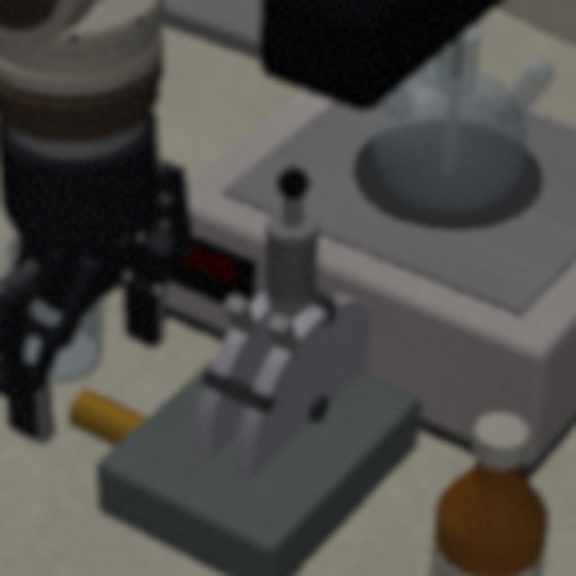

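The lever stands upright with its ball at (292,183). The collar's top is at about (290,225), fully down behind the lugs, and the gripper is clear.

```bash
python3 -c "
from workcell import bot
print(bot.job_done())"
```

```text
the job is handed in; nothing more can be done
None
```

The drain lever is pushed through the gate to its open end stop, the collar has dropped back down behind the gate, nothing was seen to touch the stirrer, bottles or beaker, and the job was handed in at about 15 s; no verdict came back.

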